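# Slide a cabin tray leaf into its fixture notch and close the keeper

### The arm

A 6-joint arm with a two-finger parallel gripper is mounted at the origin on the work surface. World frame = base frame: x ahead of the robot, y to its left, z up, the work surface at z = 0. Lengths are in m, angles in degrees, forces in N, time in s.
With the tool pointing down it reaches from about 0.375 to 0.9 m from the base axis. Payload 3.1 kg.
Tool frame: the origin (TCP) lies at the very end of the fingers, on their centre line; the grasp point (between the pads) lies bot.grip_point_offset behind it (bot.grip_point_offset is the distance from the TCP to the grasp point, in m); z points along the fingers, y is the line along which they close (so a half turn about z gives the same grasp; the last joint's range is limited). The gripper opens to 87 mm and grips with 3 to 60 N. Pads are 19 mm wide; open, the fingers measure 117 mm over their backs; the gripper's body (75 mm by 190 mm) begins 51 mm behind the grasp point.
Start: joints at [63.971, 30.224, 82.088, -0, 67.689, -10.227], TCP at [0.17, 0.601, 0.184] pointing down, gripper open.
Joint ranges: [-176.69, 176.69], [-43.24, 126.21], [12.49, 139.97], [-82, 262], [0, 151.66], [-163.58, 163.58]. Speed limits (degrees/s): [159.86, 159.86, 180, 180, 180, 180].

### API

Orientations are given as a 3x3 rotation matrix whose columns are the frame's x, y, z axes.
In Python, from rig import bot, viewer, ticket gives the robot as it stands.
- The arm moves only by the tool servo_tool, never from a script. Its argument "targets" is a list of rows, each an object with "offset": the shift along the tool's x, y, z in m, a list of three; "dr": the turn, a rotation vector about the tool's x, y, z in degrees, a list of three. In form: [{"offset": [x, y, z], "dr": [ax, ay, az]}, ...]. A call has 1 to 20 rows; each row is the pose to reach, as a shift and turn from the pose commanded when the call began, along the tool's axes at that moment; what a row does not reach only later rows make up. A row lasts 1/12 s, in which the tool goes at most 41.7 mm and 7.16 degrees, less where a joint would pass 70% of its speed; a pose out of reach is approached as far as the arm can. A call with a gripper value outside its range is refused whole. "gripper" is the gripper command: -1 is fully open, 1 is shut, values between are in proportion, set as the call begins (left out, the last holds). The fingers move at their own pace and stop on an object; the grip force is fixed at half the most. Time passes only in rows, so rows that repeat a pose let the fingers close. It gives the time, the measured TCP pose, the force, the opening and the grip force at its end, in the units of the state.
- bot.read_state(): the state, without advancing time (a new reading comes with each control period).
- viewer.capture(name): name is "scene" or "top" or "wrist"; returns a dict with "color" (480x640x3 uint8, red, green, blue), "camera_matrix" (3x3 intrinsics, pixels), "R" (3x3) and "t" (3): a world point X has camera coordinates R X + t. Camera axes: x right, y down, z forward; pixel columns grow to the right and rows downward; lengths in m; the calibration is good to about 2 mm. A picture is of the moment at which its call begins. There is no depth.
- ticket.hand_in(): hands the job in; it is judged then, once.
The state is a dict: "time_s": time; "joint_positions": joint angles; "qvel": joint speeds; "tau": joint torques, N m; "position": TCP position; "tcp_rot": TCP orientation; "force": force on the tool from outside, world axes, zero at the start; "moment": the same for the moment, N m; "opening": opening from 0.0 (shut) to 1.0 (fully open); "grasp_force": force on a finger pad.
Only numpy, scipy, OpenCV 4.12 (cv2) and the standard library are available. Lean on these libraries where they do the work, as an engineer would, in place of code of your own. Each camera call takes 0.05 s, during which the arm holds its last target. There are 200 camera calls.

### The job

Push the dark tray leaf along the fixture's two rails with a fingertip until its leading pins drop into the notches marked yellow, one in each rail; stop there, without forcing it. Then push the red keeper round with a fingertip until it lies fully over the pin, and come away. Do not pick up or tip the leaf (it only slides), and leave the other things on the bench as they stand.

Things in the scene. Friction and masses are not known exactly. Their poses are not given: they have to be found in the camera images.
- fixture: Fixed: blue base plate 400 x 250 x 10 mm with two aluminium rails. Origin on the bench; x along the rails, the way the leaf is pushed; z up. Rails 18 mm wide, centred at y = -92 and +92 mm, tops 45 mm above the bench, x = -205 to +165 mm, 166 mm free between them. Each has one straight-sided notch in its top at x = +100 mm, 18 mm long, 8 mm deep, yellow mark on its outer side.
- notch_a (a point): Mouth of the notch in the rail at y = -92 mm of the fixture (the rail that carries the keeper): middle of the notch, at the height of the rail's top.
- notch_b (a point): Mouth of the notch in the other rail (y = +92 mm).
- leaf: Loose dark tray leaf, about 0.45 kg, 170 (its x, along the rails) x 160 x 16 mm, white filler marks. Origin at its centre, 51 mm above the bench. Pins of 12 mm diameter at x = +70 (leading) and -70 mm stick out 20 mm each side, ride on the rails; 3 mm side play. Starts 60 to 130 mm short. At the notch the leading edge drops 8 mm, the trailing pins stay up, the notch's far wall stops it.
- push_edge (a point): Middle of the leaf's trailing edge face (leaf x = -85 mm), half-way up: the place to push, towards the leaf's +x. Open space behind it, between the rails.
- lead_pin_a (a point): Leading pin of the leaf, at the place that rides over the rail of notch_a, on the pin's axis.
- lead_pin_b (a point): The same on the other side, over the rail of notch_b.
- keeper (a joint): Swing of the red keeper, rad: 0 = sticks out sideways from the rail (fixture -y), 1.57 = its stop, lying back along the rail (fixture -x) over the pin in notch_a. Starts at 0 to 0.35. Closes clockwise seen from above. Light friction (1 to 2 N at the peg), stays where left. Underside 52 mm above the bench: it clears a dropped pin, not one still riding on the rail.
- keeper_pivot (a point): Pivot of the keeper on the rail's line (fixture x = +145, y = -92 mm), at the top of the keeper arm, 62 mm above the bench.
- keeper_peg (a point): Top centre of the red upright peg on the keeper arm: 14 mm diameter, 34 mm tall, from 62 to 96 mm above the bench, 45 mm from the pivot. Push the peg sideways, from its fixture +x side, round the pivot.
- solvent: Bystander, to be left alone: metal solvent bottle with a black cap, 64 mm across, 170 mm tall; origin at the centre of its underside.
- cap: Bystander, to be left alone: small loose white cap, 32 mm across, 18 mm tall; origin at the centre of its underside.
- cup: Bystander, to be left alone: small white mixing cup, 56 mm across, 45 mm tall; origin at the centre of its underside.
- tin: Bystander, to be left alone: small filler tin with a green band, 60 mm across, 70 mm tall; origin at the centre of its underside.
- tape: Bystander, to be left alone: yellow roll of tape lying flat, 90 mm across, 24 mm tall; origin at the centre of its underside.
- driver: Bystander, to be left alone: screwdriver with an orange handle, lying flat on the bench to the robot's right.
- block: Bystander, to be left alone: cork sanding block 70 x 40 x 30 mm; origin at the centre of its underside.
Not all that is in view belongs to the job. What is shaped like the leaf but blue is not meant.

How it is judged:
By the outcome, as a careful person would: the job done as asked, in the order asked, and still so for the second after the job is handed in, with the robot touching nothing.
It also fails if it takes over 51 s, if anything falls off the work surface, if the arm or the gripper's body presses on something with over 40 N, if the wrist force passes 120 N, or if a joint passes its speed limit or range.

## Working session

There is one attempt and no reset: what is moved stays moved. The work goes in short steps, Python scripts to look and compute and a tool call to move; the robot and the scene stay as the last step left them, time stands still between calls to the robot, and variables do not carry over. Pictures are saved under pics/ and viewed, at most 10 in all, crops included, and the job is handed in when it is done.

Besides the shell and the picture viewer there is one more tool, called after ">>>" by a JSON object that holds its "name" and its "arguments". servo_tool: Moves the arm, as the interface text tells. Its arguments: {"type":"object","properties":{"targets":{"type":"array"},"gripper":{"type":"number"}},"required":["targets"]}

```bash
mkdir -p pics; cat > h.py <<'E'
import numpy as np, cv2
from rig import bot, viewer, ticket
def cap(n,f=None):
    c=viewer.capture(n)
    if f: cv2.imwrite('pics/'+f,c['color'][:,:,::-1])
    return c
def ray(c,u,v,z):
    K=np.array(c['camera_matrix']);R=np.array(c['R']);t=np.array(c['t'])
    o=-R.T@t; d=R.T@np.linalg.inv(K)@np.array([u,v,1.]); return o+d*(z-o[2])/d[2]
def proj(c,X):
    p=np.array(c['camera_matrix'])@(np.array(c['R'])@np.array(X)+np.array(c['t'])); return p[:2]/p[2]
E
python3 - <<'E'
from h import *
c=cap('top','top.png'); s=cap('scene','scene.png')
st=bot.read_state(); print(st['time_s'],st['position'],np.round(st['tcp_rot'],3).tolist(),bot.grip_point_offset)
for k in(c,s): print(-np.array(k['R']).T@k['t'])
E
```

```text
0.1 [0.16983509 0.60074262 0.18297963] [[-0.962, 0.272, -0.001], [0.272, 0.962, -0.002], [0.0, -0.002, -1.0]] 0.0187
[ 0.26896947 -0.00147786  1.4035915 ]
[0.77535188 0.51680573 1.16497441]
```

View pics/top.png

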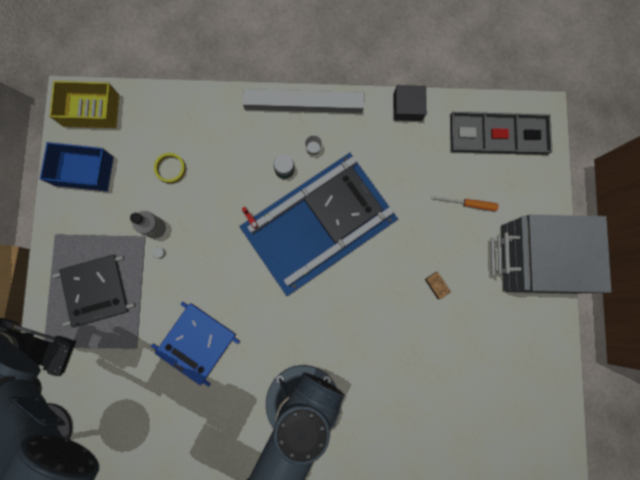

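View pics/scene.png

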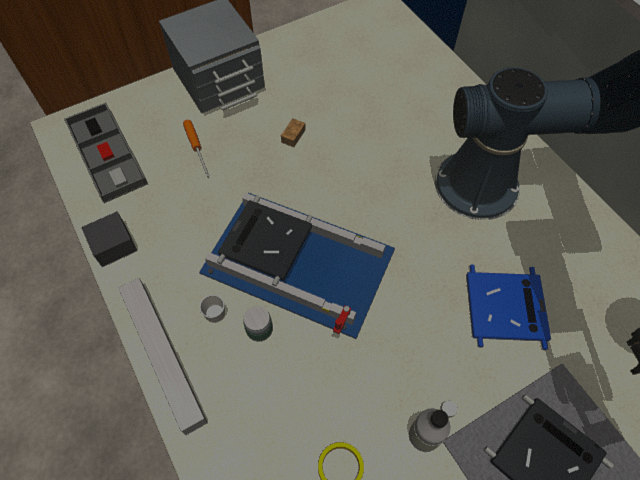

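The top view shows two dark leaves. One is on the fixture at about (345,210), the other lies on the grey mat at about (95,290). There is also a blue one at (198,343). The leaf meant is the one on the rails, because its pins ride on them. The keeper is at (250,217), so the push goes towards the lower left. Next I'll measure and take an enlarged crop.

```bash
cat > m1.py <<'E'
from h import *
def fixture(c):
    im=c['color'].astype(int); r,g,b=im[...,0],im[...,1],im[...,2]
    m=((b>r+40)&(b>g+20)).astype(np.uint8)
    n,l,s,ce=cv2.connectedComponentsWithStats(m)
    # blue comps whose rays land in the fixture area
    pts=[]
    for i in range(1,n):
        if s[i,4]<30: continue
        p=ray(c,*ce[i],0.01)
        if 0.35<p[0]<0.85 and -0.3<p[1]<0.25 :
            ys,xs=np.where(l==i); pts+= [ray(c,x,y,0.01)[:2] for x,y in zip(xs,ys)]
    return np.float32(pts)
if __name__=='__main__':
    out=[]
    for n in('top','scene'):
        c=cap(n); p=fixture(c); (ce,wh,a)=cv2.minAreaRect(p); print(n,np.round(ce,4),np.round(wh,4),round(a,2)); print(np.round(cv2.boxPoints((ce,wh,a)),3).tolist())
        im=c['color'].astype(int); r=(im[...,0]>im[...,1]+70)&(im[...,0]>im[...,2]+70)
        k,l,s,q=cv2.connectedComponentsWithStats(r.astype(np.uint8))
        for i in range(1,k):
            if s[i,4]>8: print('red',np.round(q[i]),s[i,4],np.round(ray(c,*q[i],.07),3))
        box=(225,140,180,160) if n=='top' else (190,180,215,165)
        x,y,w,h=box; out.append(cv2.resize(c['color'][y:y+h,x:x+w,::-1],(400,int(400*h/w)),interpolation=cv2.INTER_CUBIC))
    H=max(o.shape[0] for o in out)
    cv2.imwrite('pics/crop.png',np.hstack([np.pad(o,((0,H-o.shape[0]),(0,0),(0,0))) for o in out]))
E
python3 m1.py
```

```text
top [ 0.5144 -0.0341] [0.2446 0.3942] 35.95
[[0.30000001192092896, 0.05400000140070915], [0.531000018119812, -0.26600000262260437], [0.7289999723434448, -0.12200000137090683], [0.49799999594688416, 0.19699999690055847]]
red [500. 133.] 134 [ 0.782 -0.557  0.07 ]
red [244. 209.] 9 [0.537 0.178 0.07 ]
red [250. 218.] 40 [0.512 0.161 0.07 ]
scene [ 0.5099 -0.033 ] [0.2478 0.3967] 36.01
[[0.2930000126361847, 0.054999999701976776], [0.5260000228881836, -0.26600000262260437], [0.7269999980926514, -0.12099999934434891], [0.49399998784065247, 0.20000000298023224]]
red [186. 127.] 19 [ 0.587 -0.494  0.07 ]
red [191. 127.] 24 [ 0.575 -0.485  0.07 ]
red [191. 140.] 16 [ 0.594 -0.445  0.07 ]
red [196. 141.] 9 [ 0.582 -0.437  0.07 ]
red [104. 150.] 154 [ 0.797 -0.527  0.07 ]
red [342. 318.] 98 [0.51  0.165 0.07 ]
red [337. 330.] 19 [0.534 0.183 0.07 ]
```

View pics/crop.png

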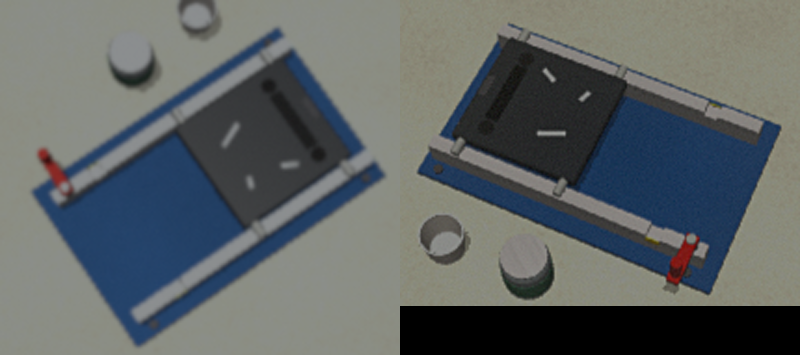

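The crop confirms it: dark leaf with its pins on the rails, leading pins in the top crop at (178,118) and (258,232), trailing edge near the plate's right end, and the keeper sticking out at lower left.

```bash
cat >> h.py <<'E'
a=np.radians(36.0); XF=np.array([-np.sin(a),np.cos(a),0]); YF=np.array([-np.cos(a),-np.sin(a),0]); C=np.array([.5122,-.0336,0])
def f2w(x,y,z): return C+x*XF+y*YF+np.array([0,0,z])
def w2f(p): d=np.array(p)-C; return np.round([d@XF,d@YF,d[2]],4)
def totool(p):
    s=bot.read_state(); return np.round(np.array(s['tcp_rot']).T@(np.array(p)-s['position']),3)
E
python3 - <<'E'
from h import *
t=cap('top');s=cap('scene')
for c,l,f,o in((t,[(178,118),(258,232),(270,55),(348,167)],.45,(225,140)),(s,[(457,145),(560,186),(622,72),(523,36)],None,None)):
    for u,v in l:
        p=(u*.45+225,v*.45+140) if f else ((u-400)*215/400+190,v*215/400+180)
        print(w2f(ray(c,*p,.054)))
for c in(t,s):
    for y in(-92,92): print('notch px',proj(c,f2w(.1,y/1000,.045)), 'end',proj(c,f2w(.165,y/1000,.045)))
print('start pos',f2w(-.22,0,.03), 'yaw: tool y . XF', np.array(bot.read_state()['tcp_rot']).T@XF)
E
```

```text
[-0.0128 -0.088   0.054 ]
[-0.0124  0.0919  0.054 ]
[-0.1595 -0.0894  0.054 ]
[-0.1564  0.0889  0.054 ]
[-0.1509 -0.087   0.054 ]
[-0.0102 -0.0856  0.054 ]
[-0.0088  0.0925  0.054 ]
[-0.1505  0.0904  0.054 ]
notch px [271.82680738 214.48198098] end [252.85824448 227.20211089]
notch px [308.39365386 267.30191482] end [289.33626081 280.47201905]
notch px [319.75296856 302.43240907] end [346.92453407 313.5947655 ]
notch px [351.2024569  236.74986174] end [376.92727246 246.51047239]
start pos [ 0.64151276 -0.21158374  0.03      ] yaw: tool y . XF [ 7.85914160e-01  6.18335502e-01 -3.72779412e-04]
```

The predicted notch and rail-end pixels fall short of the visible ones by about the same amount in both views. The plate is probably not centred on the fixture origin, so I'll fix the x origin from the rail ends.

```bash
python3 - <<'E'
from h import *
for n in('top','scene'):
    c=cap(n); g=cv2.cvtColor(c['color'],cv2.COLOR_RGB2GRAY).astype(np.float32); im=c['color'].astype(np.float32)
    for y in(-.092,.092):
        xs=np.arange(-.25,.24,.001)
        P=[proj(c,f2w(x,y,.045)) for x in xs]; m=np.float32(P)[None]
        b=cv2.remap(im,m[...,0].copy(),m[...,1].copy(),cv2.INTER_LINEAR)[0]
        w=b[:,2]-b[:,0]  # blue excess
        blue=w>25; rail=np.where(~blue&(xs<.23))[0]
        seq=[(round(xs[i],3),'B' if blue[i] else 'r') for i in range(1,len(xs)) if blue[i]!=blue[i-1]]
        print(n,y,seq)
    # rail centre offsets: cross profile at x=.05
    ys=np.arange(-.125,.125,.001)
    m=np.float32([proj(c,f2w(.07,y,.045)) for y in ys])[None]; b=cv2.remap(im,m[...,0].copy(),m[...,1].copy(),cv2.INTER_LINEAR)[0]
    r=ys[(b[:,2]-b[:,0]<15)&(b[:,0]>110)]; print('bright y',np.round(r,3).min(),np.round(r[r<0].max(),3),np.round(r[r>0].min(),3),np.round(r.max(),3))
E
```

```text
top -0.092 [(np.float64(0.178), 'B'), (np.float64(0.196), 'r')]
top 0.092 [(np.float64(0.178), 'B'), (np.float64(0.197), 'r')]
bright y -0.125 -0.086 0.083 0.098
scene -0.092 [(np.float64(0.184), 'B'), (np.float64(0.204), 'r')]
scene 0.092 [(np.float64(0.184), 'B'), (np.float64(0.204), 'r')]
bright y -0.097 -0.082 0.087 0.124
```

```bash
sed -i 's/^def f2w/C=C+.017*XF\ndef f2w/' h.py; python3 - <<'E'
from h import *
p=f2w(-.225,0,.25); print(p,np.linalg.norm(p[:2]),totool(p)); print([w2f(ray(cap('top'),*q,z)) for q,z in(((284,160),.07),((313,140),.045),((145,217),.15))])
E
```

```text
[ 0.63445933 -0.20187553  0.25      ] 0.6658020547654118 [-0.666 -0.646 -0.066]
[array([-0.033 , -0.1987,  0.07  ]), array([-0.1408, -0.208 ,  0.045 ]), array([ 0.3652, -0.2535,  0.15  ])]
```

>>> {"name": "servo_tool", "arguments": {"targets": [{"offset": [0,0,-0.04],"dr": [0,0,0]},{"offset": [0,0,-0.08],"dr": [0,0,5]},{"offset": [-0.03,-0.03,-0.11],"dr": [0,0,10]},{"offset": [-0.06,-0.06,-0.11],"dr": [0,0,15]},{"offset": [-0.09,-0.09,-0.11],"dr": [0,0,20]},{"offset": [-0.12,-0.115,-0.11],"dr": [0,0,25]},{"offset": [-0.15,-0.145,-0.11],"dr": [0,0,30]},{"offset": [-0.18,-0.175,-0.11],"dr": [0,0,35]},{"offset": [-0.21,-0.205,-0.11],"dr": [0,0,38.2]},{"offset": [-0.24,-0.23,-0.11],"dr": [0,0,38.2]},{"offset": [-0.27,-0.26,-0.11],"dr": [0,0,38.2]},{"offset": [-0.3,-0.29,-0.11],"dr": [0,0,38.2]},{"offset": [-0.33,-0.32,-0.11],"dr": [0,0,38.2]},{"offset": [-0.36,-0.35,-0.11],"dr": [0,0,38.2]},{"offset": [-0.39,-0.38,-0.11],"dr": [0,0,38.2]},{"offset": [-0.42,-0.41,-0.11],"dr": [0,0,38.2]},{"offset": [-0.45,-0.44,-0.11],"dr": [0,0,38.2]},{"offset": [-0.48,-0.47,-0.11],"dr": [0,0,38.2]},{"offset": [-0.51,-0.5,-0.11],"dr": [0,0,38.2]},{"offset": [-0.54,-0.53,-0.11],"dr": [0,0,38.2]}], "gripper": 1}}

```text
time_s: 2.22
position: [0.5388, -0.0448, 0.2941]
tcp_rot: [[-0.587, 0.809, 0.001], [0.809, 0.587, 0.0], [-0.0, 0.0, -1.0]]
force: [0.5, 0.8, 0.3]
opening: 0.004
grasp_force: 0.0
```

```bash
python3 - <<'E'
from h import *
c=cap('wrist','w1.png'); s=bot.read_state(); print(s['time_s'],s['position'],np.round(s['tcp_rot'],3).tolist(),s['opening'],w2f(s['position']),totool(f2w(-.225,0,.2)),np.array(s['tcp_rot']).T@XF,np.round(s['joint_positions']))
E
```

```text
2.2667 [ 0.54404741 -0.05276341  0.29397596] [[-0.584, 0.812, 0.006], [0.812, 0.584, -0.008], [-0.01, 0.001, -1.0]] 0.0028123158627427957 [-0.0512 -0.0145  0.294 ] [-0.173 -0.014  0.096] [ 0.99993983 -0.00511256 -0.00970573] [-17.  17.  85.  -0.  77. -53.]
```

View pics/w1.png

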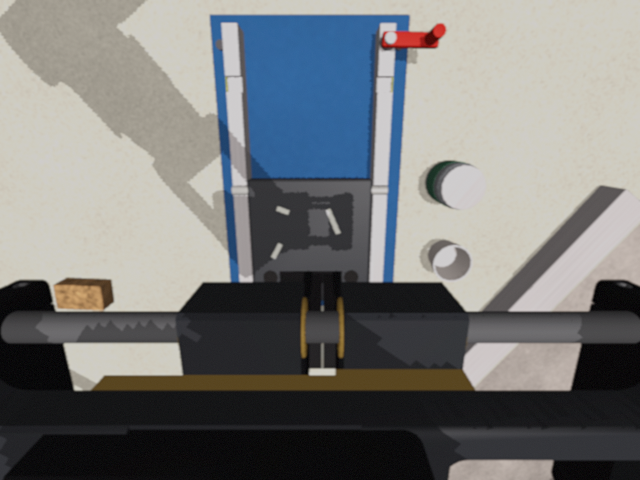

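The wrist view shows the notches at about (233,82) and (383,82), the leading pins at row ~190, the rail ends at row 23, the keeper pivot at (388,40) and the peg top at (437,30). I'll check these against the frame.

```bash
python3 - <<'E'
from h import *
c=cap('wrist')
s=bot.read_state(); print(s['position'],totool(f2w(-.225,0,.2)))
for n,u,v,z in(('endL',231,23,.045),('endR',388,23,.045),('notchL',233,77,.045),('notchR',384,77,.045),('pinL',238,190,.055),('pinR',380,190,.055),('leadedge',310,180,.059),('piv',390,39,.062),('peg',438,30,.096)): print(n,w2f(ray(c,u,v,z)))
cv2.imwrite('pics/w2.png',c['color'][:,:,::-1])
E
```

```text
[ 0.54166705 -0.04875552  0.29373381] [-0.178 -0.014  0.095]
endL [0.1502 0.089  0.045 ]
endR [ 0.1492 -0.0917  0.045 ]
notchL [0.0932 0.0912 0.045 ]
notchR [ 0.0923 -0.0898  0.045 ]
pinL [-0.0411  0.0929  0.055 ]
pinR [-0.042  -0.0892  0.055 ]
leadedge [-0.0283  0.0003  0.059 ]
piv [ 0.1288 -0.0919  0.062 ]
peg [ 0.1288 -0.1346  0.096 ]
```

>>> {"name": "servo_tool", "arguments": {"targets": [{"offset": [-0.03,0,0],"dr": [0,0,0]},{"offset": [-0.065,-0.005,0],"dr": [0,0,0]},{"offset": [-0.1,-0.01,0.01],"dr": [0,0,0]},{"offset": [-0.14,-0.014,0.02],"dr": [0,0,0]},{"offset": [-0.178,-0.014,0.03],"dr": [0,0,0]},{"offset": [-0.178,-0.014,0.07],"dr": [0,0,0]},{"offset": [-0.178,-0.014,0.11],"dr": [0,0,0]},{"offset": [-0.178,-0.014,0.14],"dr": [0,0,0]},{"offset": [-0.178,-0.014,0.16],"dr": [0,0,0]},{"offset": [-0.178,-0.014,0.16],"dr": [0,0,0]},{"offset": [-0.178,-0.014,0.16],"dr": [0,0,0]}]}}

```text
time_s: 3.23
position: [0.6308, -0.1941, 0.1329]
tcp_rot: [[-0.588, 0.809, -0.002], [0.809, 0.588, 0.001], [0.003, -0.001, -1.0]]
force: [0.4, -0.3, 0.3]
opening: 0.005
grasp_force: 0.0
```

```bash
python3 - <<'E'
from h import *
c=cap('wrist','w3.png'); s=bot.read_state(); print(s['time_s'],w2f(s['position']),s['force'],totool(f2w(-.225,0,.036)),np.array(s['tcp_rot']).T@XF)
t=cap('top');x,y,w,h=225,140,200,150
cv2.imwrite('pics/t3.png',np.vstack([cv2.resize(c['color'],(400,300)),cv2.resize(t['color'][y:y+h,x:x+w],(400,300),interpolation=cv2.INTER_CUBIC)])[:,:,::-1])
E
```

```text
3.2833 [-0.218  -0.0023  0.1348] [ 0.71336569 -0.1380521   0.13722403] [-0.007 -0.002  0.099] [ 9.99999375e-01  4.03022280e-04 -1.04294050e-03]
```

View pics/t3.png

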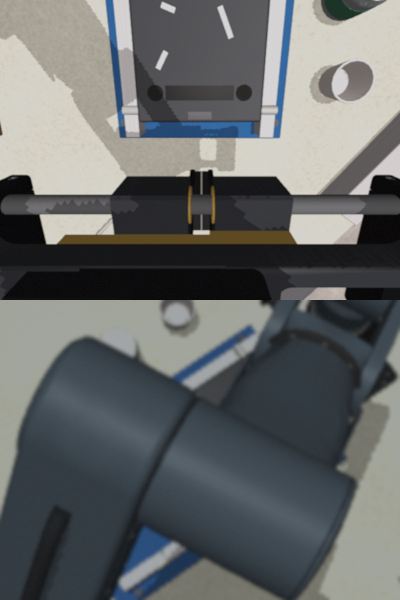

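The fingertip (202,175) is centred behind the trailing edge (row 122) in open space, so I can descend.

>>> {"name": "servo_tool", "arguments": {"targets": [{"offset": [-0.005,-0.001,0.03],"dr": [0,0,0]},{"offset": [-0.007,-0.002,0.06],"dr": [0,0,0]},{"offset": [-0.007,-0.002,0.085],"dr": [0,0,0]},{"offset": [-0.007,-0.002,0.099],"dr": [0,0,0]},{"offset": [-0.007,-0.002,0.099],"dr": [0,0,0]},{"offset": [-0.007,-0.002,0.099],"dr": [0,0,0]}]}}

```text
time_s: 3.83
position: [0.6352, -0.2022, 0.0364]
tcp_rot: [[-0.588, 0.809, 0.002], [0.809, 0.588, -0.001], [-0.002, 0.001, -1.0]]
force: [-0.3, 0.4, 0.2]
opening: 0.01
grasp_force: 0.0
```

```bash
python3 - <<'E'
from h import *
c=cap('wrist'); s=bot.read_state(); print(s['time_s'],w2f(s['position']),s['force'])
print('edge',w2f(ray(cap('wrist'),320,195,.043)))
E
```

```text
3.8833 [-0.2264 -0.0008  0.0372] [ 0.39042289 -0.23341473  0.27315329]
edge [-0.1817  0.0002  0.043 ]
```

>>> {"name": "servo_tool", "arguments": {"targets": [{"offset": [0.01,0,0],"dr": [0,0,0]},{"offset": [0.02,0,0],"dr": [0,0,0]},{"offset": [0.026,0,0],"dr": [0,0,0]},{"offset": [0.03,0,0],"dr": [0,0,0]},{"offset": [0.034,0,0],"dr": [0,0,0]},{"offset": [0.038,0,0],"dr": [0,0,0]},{"offset": [0.044,0,0],"dr": [0,0,0]},{"offset": [0.05,0,0],"dr": [0,0,0]},{"offset": [0.057,0,0],"dr": [0,0,0]},{"offset": [0.064,0,0],"dr": [0,0,0]},{"offset": [0.071,0,0],"dr": [0,0,0]},{"offset": [0.078,0,0],"dr": [0,0,0]},{"offset": [0.085,0,0],"dr": [0,0,0]},{"offset": [0.092,0,0],"dr": [0,0,0]},{"offset": [0.099,0,0],"dr": [0,0,0]},{"offset": [0.106,0,0],"dr": [0,0,0]},{"offset": [0.112,0,0],"dr": [0,0,0]},{"offset": [0.117,0,0],"dr": [0,0,0]},{"offset": [0.12,0,0],"dr": [0,0,0]},{"offset": [0.12,0,0],"dr": [0,0,0]}]}}

```text
time_s: 5.6
position: [0.5629, -0.1041, 0.0348]
tcp_rot: [[-0.588, 0.809, -0.001], [0.809, 0.588, 0.0], [0.001, -0.0, -1.0]]
force: [0.4, 0.1, -0.2]
opening: 0.004
grasp_force: 0.0
```

```bash
python3 - <<'E'
from h import *
c=cap('wrist'); s=bot.read_state(); print(s['time_s'],w2f(s['position']),np.round(s['force'],1)@np.c_[XF,YF])
t=cap('scene');x,y,w,h=170,170,240,180
cv2.imwrite('pics/t4.png',np.hstack([c['color'][:300,120:520],cv2.resize(t['color'][y:y+h,x:x+w],(400,300),interpolation=cv2.INTER_CUBIC)])[:,:,::-1])
E
```

```text
5.65 [-0.1045  0.0003  0.0349] [-0.3969175  -0.20604975]
```

View pics/t4.png

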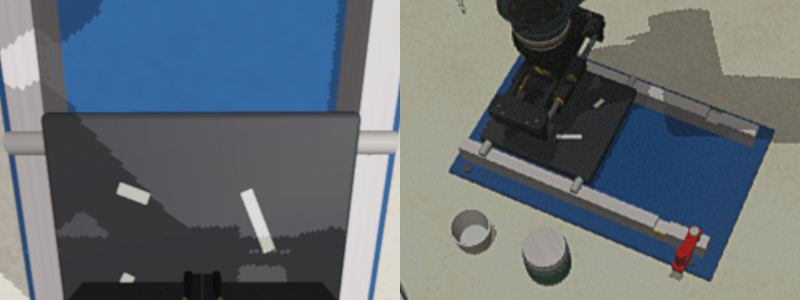

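```bash
python3 - <<'E'
from h import *
t=cap('scene'); c=cap('wrist')
print(w2f(ray(t,276,281,.054)),w2f(ray(t,222,258,.054)), proj(t,f2w(-.03,-.09,.054)),proj(t,f2w(-.095,0,.05)))
print([w2f(ray(c,120+u,143,.055)) for u in(20,380)],w2f(ray(c,320,113,.059)), proj(c,bot.read_state()['position']))
E
```

```text
[-0.0261 -0.0879  0.054 ] [-0.165  -0.0859  0.054 ] [274.01790952 281.13313768] [266.2187833  239.97810212]
[array([-0.0316,  0.0924,  0.055 ]), array([-0.0316, -0.0904,  0.055 ])] [-0.0175  0.0009  0.059 ] [321.61546547 265.03418258]
```

The leaf has not moved, although the TCP reads well past its trailing edge and the force is about zero. Before going on I'll look more closely at where the fingertip is.

```bash
python3 - <<'E'
from h import *
t=cap('scene'); c=cap('wrist'); s=bot.read_state(); p=np.array(s['position'])
print(s['time_s'],w2f(p),np.round(s['joint_positions'],2),s['force'])
a=cv2.resize(t['color'][170:320,190:340],(600,600),interpolation=cv2.INTER_CUBIC)
for dz in(0,.07):
    u,v=proj(t,p+[0,0,dz]); cv2.circle(a,(int((u-190)*4),int((v-170)*4)),4,(0,255,0),1)
b=c['color'][150:450,220:420]; b=b.copy(); b=cv2.resize(b[:300,:100*2],(200,300))
z=np.zeros((600,200,3),np.uint8); z[:300]=b
cv2.imwrite('pics/t5.png',np.hstack([a,z])[:,:,::-1])
E
```

```text
5.9 [-0.1052  0.0003  0.0349] [-21.72  38.29  96.41  -0.    45.27 -57.7 ] [ 0.84413859 -0.49229288 -0.27529897]
```

View pics/t5.png

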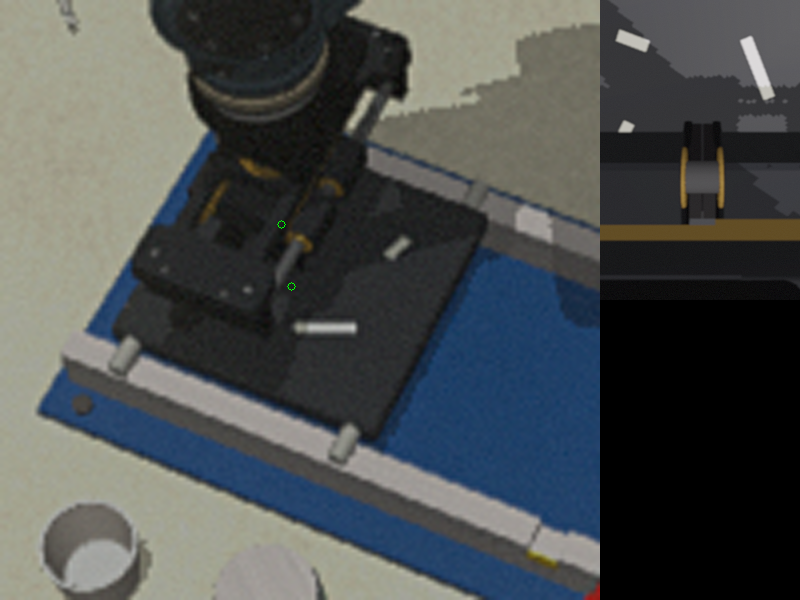

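```bash
python3 - <<'E'
from h import *
c=cap('wrist'); s=bot.read_state()
g=cv2.cvtColor(c['color'],cv2.COLOR_RGB2GRAY)
print('cam',-np.array(c['R']).T@c['t'],s['position'])
row=125
print(g[row,140:180].tolist()); print(g[row,460:500].tolist())
L,R=ray(c,164,120,.059),ray(c,479,120,.059); print('leaf width',np.linalg.norm(L-R))
K=np.array(c['camera_matrix']); print(K[0,0])
t=cap('scene')
for x in(-.205,.1,.165): print(x,(proj(t,f2w(x,-.092,.045))-[190,170])*4)
E
```

```text
cam [ 0.51925393 -0.04339004  0.23559645] [ 0.56372548 -0.10504002  0.03484637]
[165, 163, 162, 165, 167, 167, 169, 170, 168, 168, 166, 165, 164, 165, 164, 164, 164, 165, 167, 163, 142, 101, 61, 50, 53, 55, 55, 56, 56, 55, 57, 54, 55, 56, 56, 56, 55, 57, 56, 55]
[99, 99, 98, 100, 100, 100, 100, 100, 100, 100, 101, 100, 100, 101, 101, 101, 95, 87, 84, 134, 190, 216, 220, 220, 219, 219, 219, 219, 218, 217, 217, 218, 219, 219, 219, 219, 219, 219, 218, 217]
leaf width 0.15359117927625646
343.33934432593446
-0.205 [ 64.56572687 343.03852093]
0.1 [547.20872261 541.31318938]
0.165 [656.51892953 586.21893799]
```

```bash
python3 - <<'E'
from h import *
t=cap('scene'); s=bot.read_state(); p=np.array(s['position'])
for dz in(.07,.1,.13):
    print(dz,[np.round((proj(t,p+sx*.0375*XF+sy*.095*YF+[0,0,dz])-[190,170])*4).tolist() for sx,sy in((1,-1),(-1,-1),(1,1),(-1,1))])
for z in(.059,.045): print('leaf trail',[np.round((proj(t,f2w(x,y,z))-[190,170])*4).tolist() for x in(-.185,-.097,-.018) for y in(-.08,.08)])
w=cap('wrist')
print('tip corner proj wrist',[np.round(proj(w,p+a*XF*.0095+b*.01*YF+[0,0,dz])).tolist() for a,b in((1,1),(1,-1)) for dz in(0,.024,.05)])
np.set_printoptions(linewidth=200); print(cv2.cvtColor(w['color'],cv2.COLOR_RGB2GRAY)[225:300:3,296:348:3])
E
```

```text
0.07 [[264.0, 386.0], [142.0, 336.0], [413.0, 120.0], [298.0, 77.0]]
0.1 [[259.0, 360.0], [134.0, 310.0], [411.0, 90.0], [294.0, 47.0]]
0.13 [[253.0, 333.0], [126.0, 282.0], [409.0, 60.0], [289.0, 16.0]]
leaf trail [[101.0, 327.0], [230.0, 116.0], [237.0, 383.0], [361.0, 166.0], [363.0, 434.0], [481.0, 211.0]]
leaf trail [[105.0, 339.0], [233.0, 129.0], [240.0, 394.0], [362.0, 178.0], [364.0, 445.0], [481.0, 223.0]]
tip corner proj wrist [[305.0, 250.0], [303.0, 264.0], [301.0, 284.0], [338.0, 250.0], [340.0, 264.0], [343.0, 284.0]]
[[55 54 77 82 75 90 86 89 78 85 65 87 87 87 77 86 91 86]
 [53 56 55 55 54 63 55 56 54 54 53 57 60 54 53 53 73 56]
 [54 56 54 55 55 54 54 54 54 53 53 54 52 54 54 54 54 52]
 [53 54 53 52 56 55 54 54 53 55 54 52 53 53 56 53 54 52]
 [53 53 54 54 52 53 54 54 53 53 55 53 54 54 54 54 53 51]
 [53 53 54 54 53 53 55 54 54 54 54 52 55 54 55 53 53 54]
 [54 54 53 54 53 53 53 54 54 53 55 54 54 53 53 54 53 53]
 [54 53 54 54 55 53 54 54 55 53 55 54 52 54 54 52 53 54]
 [53 54 53 52 53 53 54 53 53 54 54 54 54 53 53 55 52 53]
 [55 54 54 53 53 52 55 53 54 54 55 53 53 54 53 5
[... 164 characters left out ...]
55 56 55 53 55]
 [53 54 53 54 53 54 54 53 52 53 54 55 52 55 53 55 53 55]
 [53 52 53 54 56 54 55 54 54 53 53 54 52 53 52 55 54 54]
 [52 54 53 50 46 50 54 54 53 53 53 54 52 46 50 54 55 52]
 [54 54 53 19 11 17 41 41 41 45 40 41 31 13 13 47 55 53]
 [54 54 52 12 12 12 20 19 25 30 20 21 17 12 12 43 54 53]
 [54 54 48 10 11 16 21 21 20 29 22 20 18 16  9 36 55 53]
 [33 32 29 12 15 18 23 19 22 29 20 20 15 16 16 25 33 34]
 [25 24 28 14 10 16 21 17 20 31 20 20 20 11 12 25 26 27]
 [25 25 24 11 13 18 17 21 24 29 20 21 16 16 14 21 24 27]
 [25 25 26 14 12 18 19 22 25 30 20 21 20 12 14 24 26 24]
 [21 24 21 16 14 17 24 21 23 31 20 21 22 11 12 23 27 25]
 [25 25 37 47 15 23 18 22 23 28 22 21 22 14 36 49 22 24]]
```

In the wrist image the visible fingertip starts at row ~271, lower in the frame than the reported TCP would project (250 to 265). The gripper also looks higher than expected in the scene view, so the fingers may have passed over the leaf without touching it. I'll go back behind the leaf and touch down gently there to find the true tip height.

>>> {"name": "servo_tool", "arguments": {"targets": [{"offset": [0,0,-0.015],"dr": [0,0,0]},{"offset": [-0.02,0,-0.015],"dr": [0,0,0]},{"offset": [-0.05,0,-0.015],"dr": [0,0,0]},{"offset": [-0.08,0,-0.015],"dr": [0,0,0]},{"offset": [-0.11,0,-0.015],"dr": [0,0,0]},{"offset": [-0.125,0,-0.015],"dr": [0,0,0]},{"offset": [-0.13,0,-0.005],"dr": [0,0,0]},{"offset": [-0.13,0,0.005],"dr": [0,0,0]},{"offset": [-0.13,0,0.01],"dr": [0,0,0]},{"offset": [-0.13,0,0.01],"dr": [0,0,0]}]}}

```text
time_s: 6.93
position: [0.6367, -0.2074, 0.0219]
tcp_rot: [[-0.588, 0.809, -0.006], [0.809, 0.588, 0.004], [0.007, -0.003, -1.0]]
force: [-0.4, -1.0, 1.1]
opening: 0.003
grasp_force: 0.0
```

```bash
python3 - <<'E'
from h import *
t=cap('scene','s6.png'); w=cap('wrist'); s=bot.read_state(); p=np.array(s['position'])
print(s['time_s'],w2f(p),np.round(s['force'],1))
u,v=proj(t,p); print(u,v)
a=cv2.resize(t['color'][170:290,170:290],(480,480),interpolation=cv2.INTER_CUBIC)
cv2.circle(a,(int((u-170)*4),int((v-170)*4)),4,(0,255,0),1)
b=np.zeros((480,320,3),np.uint8); b[:400]=cv2.resize(w['color'][100:300,240:400],(320,400))
cv2.imwrite('pics/t6.png',np.hstack([a,b])[:,:,::-1])
E
```

```text
7.0333 [-0.2324  0.0005  0.0238] [ 0.2 -0.4 -0. ]
216.75389923952653 225.28605746277836
```

View pics/t6.png

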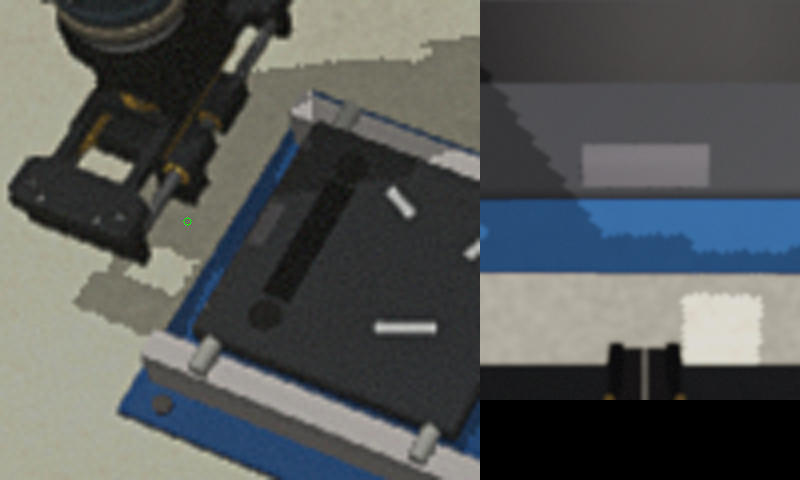

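The tip appears about 20 crop px (~24 mm) above the projected TCP. So the real tip is roughly 25 mm higher than reported, and it skimmed just over the leaf's 59 mm top. A reported z of 0.014 gives a true tip height of about 0.038, which still clears the plate even with no bias. I'll lower to that and test contact gently.

>>> {"name": "servo_tool", "arguments": {"targets": [{"offset": [0,0,0.005],"dr": [0,0,0]},{"offset": [0,0,0.009],"dr": [0,0,0]},{"offset": [0.01,0,0.009],"dr": [0,0,0]},{"offset": [0.02,0,0.009],"dr": [0,0,0]},{"offset": [0.03,0,0.009],"dr": [0,0,0]},{"offset": [0.036,0,0.009],"dr": [0,0,0]},{"offset": [0.042,0,0.009],"dr": [0,0,0]},{"offset": [0.048,0,0.009],"dr": [0,0,0]},{"offset": [0.054,0,0.009],"dr": [0,0,0]},{"offset": [0.06,0,0.009],"dr": [0,0,0]},{"offset": [0.06,0,0.009],"dr": [0,0,0]},{"offset": [0.06,0,0.009],"dr": [0,0,0]}]}}

```text
time_s: 8.03
position: [0.6038, -0.1606, 0.0159]
tcp_rot: [[-0.588, 0.809, -0.002], [0.809, 0.588, 0.001], [0.002, -0.001, -1.0]]
force: [0.3, -0.1, 0.3]
opening: 0.006
grasp_force: 0.0
```

```bash
cat > lead.py <<'E'
from h import *
def lead():
    # leading edge & pin row in wrist view: dark leaf -> blue transition along the middle column
    c=cap('wrist'); s=bot.read_state(); im=c['color'].astype(int)
    out=[]
    for u in(250,320,390):
        col=im[:,u]; b=(col[:,2]-col[:,0]>25)
        r=np.where(b)[0]; r=r[r<260]
        if len(r): out.append((u,int(r.max()),w2f(ray(c,u,r.max(),.059)).tolist()))
    print(s['time_s'],w2f(s['position']),np.round(s['force'],1),np.round(np.array(s['force'])@XF,1)); print(out)
    return c
if __name__=='__main__': lead()
E
python3 lead.py
```

```text
8.0833 [-0.1738  0.0005  0.0158] [ 0.5 -0.   0.3] -0.3
[]
```

```bash
cat > lead.py <<'E'
from h import *
def lead():
    s=bot.read_state(); print(s['time_s'],w2f(s['position']),np.round(s['force'],1))
    for n in('scene',):
        c=cap(n); im=c['color'].astype(np.float32)
        for y in(-.06,-.03,.0,.03,.06):
            xs=np.arange(-.1,.17,.001); m=np.float32([proj(c,f2w(x,y,.059)) for x in xs])[None]
            b=cv2.remap(im,m[...,0].copy(),m[...,1].copy(),cv2.INTER_LINEAR)[0]
            blue=b[:,2]-b[:,0]>30
            i=[j for j in range(len(xs)-8) if blue[j:j+8].all()]
            print(y,'lead edge x',round(xs[i[0]],3) if i else None,end='; ')
    print()
if __name__=='__main__': lead()
E
python3 lead.py
```

```text
8.0833 [-0.1738  0.0005  0.0158] [ 0.5 -0.   0.3]
-0.06 lead edge x 0.013; -0.03 lead edge x 0.014; 0.0 lead edge x 0.014; 0.03 lead edge x 0.013; 0.06 lead edge x None;
```

>>> {"name": "servo_tool", "arguments": {"targets": [{"offset": [0.005,0,0],"dr": [0,0,0]},{"offset": [0.01,0,0],"dr": [0,0,0]},{"offset": [0.015,0,0],"dr": [0,0,0]},{"offset": [0.02,0,0],"dr": [0,0,0]},{"offset": [0.025,0,0],"dr": [0,0,0]},{"offset": [0.025,0,0],"dr": [0,0,0]}]}}

```text
time_s: 8.63
position: [0.5887, -0.1398, 0.0158]
tcp_rot: [[-0.588, 0.809, -0.002], [0.809, 0.588, 0.001], [0.002, -0.001, -1.0]]
force: [0.8, -0.0, 0.4]
opening: 0.004
grasp_force: 0.0
```

```bash
python3 lead.py
```

```text
8.6333 [-0.1478  0.0005  0.0158] [ 0.8 -0.   0.4]
-0.06 lead edge x 0.039; -0.03 lead edge x 0.039; 0.0 lead edge x 0.038; 0.03 lead edge x 0.039; 0.06 lead edge x None;
```

The leaf now moves with the finger and stays square. I'll continue to about 15 mm short of the notch.

>>> {"name": "servo_tool", "arguments": {"targets": [{"offset": [0.005,0,0],"dr": [0,0,0]},{"offset": [0.01,0,0],"dr": [0,0,0]},{"offset": [0.015,0,0],"dr": [0,0,0]},{"offset": [0.02,0,0],"dr": [0,0,0]},{"offset": [0.025,0,0],"dr": [0,0,0]},{"offset": [0.03,0,0],"dr": [0,0,0]},{"offset": [0.035,0,0],"dr": [0,0,0]},{"offset": [0.04,0,0],"dr": [0,0,0]},{"offset": [0.045,0,0],"dr": [0,0,0]},{"offset": [0.05,0,0],"dr": [0,0,0]},{"offset": [0.055,0,0],"dr": [0,0,0]},{"offset": [0.06,0,0],"dr": [0,0,0]},{"offset": [0.064,0,0],"dr": [0,0,0]},{"offset": [0.067,0,0],"dr": [0,0,0]},{"offset": [0.067,0,0],"dr": [0,0,0]}]}}

```text
time_s: 9.93
position: [0.5497, -0.086, 0.0158]
tcp_rot: [[-0.588, 0.809, -0.001], [0.809, 0.588, 0.001], [0.001, -0.0, -1.0]]
force: [1.0, -0.9, 0.3]
opening: 0.005
grasp_force: 0.2
```

```bash
python3 lead.py; python3 - <<'E'
from h import *
c=cap('wrist'); t=cap('scene')
cv2.imwrite('pics/t7.png',np.hstack([c['color'][:300,120:520],cv2.resize(t['color'][190:340,240:440],(400,300),interpolation=cv2.INTER_CUBIC)])[:,:,::-1])
E
```

```text
9.9333 [-0.0815  0.0005  0.0158] [ 1.  -0.9  0.3]
-0.06 lead edge x -0.1; -0.03 lead edge x 0.104; 0.0 lead edge x 0.104; 0.03 lead edge x 0.104; 0.06 lead edge x None;
```

View pics/t7.png

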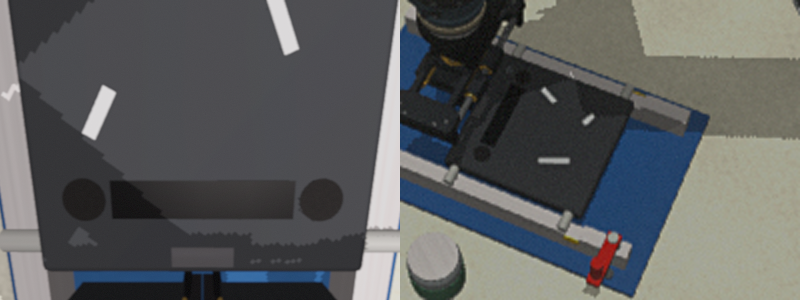

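The pins (scene crop 566,220) are just short of the yellow mark (572,238). The fingertip sits behind the trailing edge (row 270). From here I'll go in fine steps.

>>> {"name": "servo_tool", "arguments": {"targets": [{"offset": [0.002,0,0],"dr": [0,0,0]},{"offset": [0.004,0,0],"dr": [0,0,0]},{"offset": [0.006,0,0],"dr": [0,0,0]},{"offset": [0.008,0,0],"dr": [0,0,0]},{"offset": [0.01,0,0],"dr": [0,0,0]},{"offset": [0.012,0,0],"dr": [0,0,0]},{"offset": [0.013,0,0],"dr": [0,0,0]},{"offset": [0.013,0,0],"dr": [0,0,0]}]}}

```text
time_s: 10.75
position: [0.543, -0.0764, 0.0159]
tcp_rot: [[-0.588, 0.809, 0.0], [0.809, 0.588, -0.0], [-0.0, 0.0, -1.0]]
force: [1.3, -2.0, -1.0]
opening: 0.005
grasp_force: 0.8
```

```bash
python3 lead.py
```

```text
10.75 [-0.0697  0.0002  0.0159] [ 1.3 -2.  -1. ]
-0.06 lead edge x -0.1; -0.03 lead edge x 0.116; 0.0 lead edge x -0.1; 0.03 lead edge x 0.116; 0.06 lead edge x None;
```

>>> {"name": "servo_tool", "arguments": {"targets": [{"offset": [0.001,0,0],"dr": [0,0,0]},{"offset": [0.002,0,0],"dr": [0,0,0]},{"offset": [0.003,0,0],"dr": [0,0,0]},{"offset": [0.004,0,0],"dr": [0,0,0]},{"offset": [0.004,0,0],"dr": [0,0,0]}]}}

```text
time_s: 11.22
position: [0.5406, -0.0731, 0.0159]
tcp_rot: [[-0.588, 0.809, 0.0], [0.809, 0.588, -0.0], [-0.0, 0.0, -1.0]]
force: [1.2, -1.8, -0.5]
opening: 0.008
grasp_force: 1.1
```

```bash
python3 lead.py
```

```text
11.2167 [-0.0656  0.0003  0.0159] [ 1.2 -1.8 -0.5]
-0.06 lead edge x -0.1; -0.03 lead edge x 0.12; 0.0 lead edge x -0.1; 0.03 lead edge x 0.12; 0.06 lead edge x None;
```

>>> {"name": "servo_tool", "arguments": {"targets": [{"offset": [0.001,0,0],"dr": [0,0,0]},{"offset": [0.002,0,0],"dr": [0,0,0]},{"offset": [0.003,0,0],"dr": [0,0,0]},{"offset": [0.004,0,0],"dr": [0,0,0]},{"offset": [0.004,0,0],"dr": [0,0,0]}]}}

```text
time_s: 11.68
position: [0.5405, -0.0728, 0.0164]
tcp_rot: [[-0.589, 0.808, 0.005], [0.808, 0.589, -0.005], [-0.007, 0.001, -1.0]]
force: [2.0, -9.5, -1.9]
opening: 0.003
grasp_force: 4.5
```

```bash
python3 lead.py
```

```text
11.6833 [-0.0654  0.0001  0.0164] [ 2.  -9.5 -1.9]
-0.06 lead edge x -0.1; -0.03 lead edge x 0.12; 0.0 lead edge x -0.1; 0.03 lead edge x 0.12; 0.06 lead edge x None;
```

The finger now meets resistance (~9 N) with no motion, which fits the far wall. I'll release, rise and check from above.

>>> {"name": "servo_tool", "arguments": {"targets": [{"offset": [-0.006,0,0],"dr": [0,0,0]},{"offset": [-0.016,0,0],"dr": [0,0,0]},{"offset": [-0.03,0,0],"dr": [0,0,0]},{"offset": [-0.034,0,-0.03],"dr": [0,0,0]},{"offset": [-0.034,0,-0.07],"dr": [0,0,0]},{"offset": [-0.034,0,-0.11],"dr": [0,0,0]},{"offset": [-0.034,0,-0.15],"dr": [0,0,0]},{"offset": [-0.02,0,-0.18],"dr": [0,0,0]},{"offset": [0.01,0,-0.2],"dr": [0,0,0]},{"offset": [0.04,0,-0.21],"dr": [0,0,0]},{"offset": [0.055,0,-0.21],"dr": [0,0,0]},{"offset": [0.055,0,-0.21],"dr": [0,0,0]},{"offset": [0.055,0,-0.21],"dr": [0,0,0]}]}}

```text
time_s: 12.82
position: [0.5051, -0.0249, 0.2252]
tcp_rot: [[-0.589, 0.808, -0.002], [0.808, 0.589, 0.0], [0.001, -0.001, -1.0]]
force: [0.3, -0.8, 0.4]
opening: 0.007
grasp_force: 0.0
```

```bash
python3 - <<'E'
from h import *
c=cap('wrist'); t=cap('scene'); s=bot.read_state(); print(s['time_s'],w2f(s['position']),np.round(s['force'],1))
o=-np.array(c['R']).T@c['t']; print('cam',w2f(o))
for y in(.092,-.092): print([np.round(proj(c,f2w(x,y,.045))).tolist() for x in(.091,.109,.165)], np.round(proj(t,f2w(.1,y,.045))).tolist())
print('peg0',proj(c,f2w(.145,-.137,.096)),'piv',proj(c,f2w(.145,-.092,.062)))
a=c['color'][:300,120:520].copy()
b=cv2.resize(t['color'][200:350,250:400],(400,400),interpolation=cv2.INTER_CUBIC)
z=np.zeros((400,800,3),np.uint8); z[:300,:400]=a; z[:,400:]=b
cv2.imwrite('pics/t8.png',z[:,:,::-1]); cv2.imwrite('pics/t8w.png',c['color'][:,:,::-1])
E
```

```text
12.9167 [-0.0074  0.0004  0.2249] [-0.2 -0.1 -0.3]
cam [7.00e-02 3.00e-04 4.26e-01]
[[235.0, 117.0], [234.0, 99.0], [230.0, 39.0]] [358.0, 239.0]
[[410.0, 118.0], [412.0, 99.0], [416.0, 39.0]] [327.0, 305.0]
peg0 [481.62170607  48.36574499] piv [418.88301104  57.23860892]
```

View pics/t8.png

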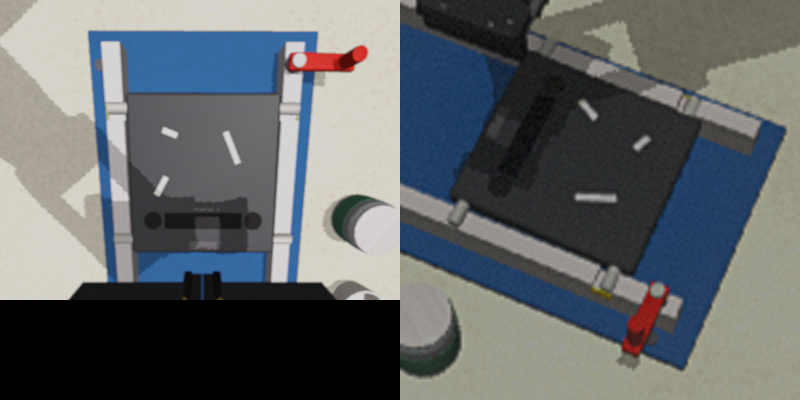

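The leading pins in the wrist view (row 107) lie between the projected notch walls (rows 99 to 118). I'll check the drop numerically from the leaf's apparent width at both ends, with the rail spacing as the reference.

```bash
python3 - <<'E'
from h import *
c=cap('wrist'); g=cv2.GaussianBlur(cv2.cvtColor(c['color'],cv2.COLOR_RGB2GRAY),(1,5),0).astype(float)
def edge(v,a,b):  # strongest dark/bright step, sub-pixel
    d=np.abs(np.diff(g[v,a:b])); i=d.argmax(); w=d[max(i-2,0):i+3]; return a+ (np.arange(max(i-2,0),max(i-2,0)+len(w))*w).sum()/w.sum()+.5
for v in(120,130,140,150,160,210,225,245):
    L,R=edge(v,238,262),edge(v,388,408)
    P,Q=ray(c,L,v,.056),ray(c,R,v,.056); print(v,round(L,1),round(R,1),w2f(P)[0],'w %.4f'%np.linalg.norm(P-Q))
for v in(60,70,80):   # rail inner edges blue/white at z .045
    b=c['color'][v].astype(float); s=b[:,0]-b[:,2]
    i=np.diff(s); L=225+np.abs(i[225:255]).argmax(); R=395+np.abs(i[395:420]).argmax()
    print('rail',v,L,R,'w %.4f'%np.linalg.norm(ray(c,L+.5,v,.045)-ray(c,R+.5,v,.045)))
E
```

```text
120 243.9 399.8 0.0865 w 0.1592
130 244.4 399.5 0.0767 w 0.1595
140 244.8 398.8 0.0668 w 0.1596
150 245.5 398.3 0.0568 w 0.1596
160 245.9 397.6 0.0465 w 0.1596
210 248.9 394.6 -0.007 w 0.1596
225 249.8 393.8 -0.024 w 0.1598
245 251.0 392.7 -0.0472 w 0.1598
rail 60 246 411 w 0.1659
rail 70 246 396 w 0.1519
rail 80 247 396 w 0.1520
```

```bash
cat > tri.py <<'E'
from h import *
def blobs(im,inside,minA):
    g=cv2.cvtColor(im,cv2.COLOR_RGB2GRAY); hi=cv2.morphologyEx(g,cv2.MORPH_TOPHAT,np.ones((13,13),np.uint8))
    m=(hi>45).astype(np.uint8); n,l,s,_=cv2.connectedComponentsWithStats(m); out=[]
    for i in range(1,n):
        if s[i,4]<minA: continue
        y,x=np.where(l==i); w=hi[y,x].astype(float); u,v=(x*w).sum()/w.sum(),(y*w).sum()/w.sum()
        if inside(u,v): out.append((u,v,int(s[i,4])))
    return out
def onleaf(c,x0,x1): return lambda u,v:(lambda p:x0<p[0]<x1 and abs(p[1])<.072)(w2f(ray(c,u,v,.056)))
w=cap('wrist');t=cap('scene');tp=cap('top')
A=blobs(w['color'],onleaf(w,-.02,.12),15);B=blobs(t['color'],onleaf(t,-.02,.13),5)
def P(c): return np.array(c['camera_matrix'])@np.c_[c['R'],c['t']]
print([tuple(np.round(a,1)) for a in A],[tuple(np.round(a,1)) for a in B])
for a in A:
    pa=w2f(ray(w,a[0],a[1],.055))
    b=min(B,key=lambda b:np.linalg.norm(w2f(ray(t,b[0],b[1],.055))-pa))
    X=cv2.triangulatePoints(P(w),P(t),np.float64(a[:2]),np.float64(b[:2])).ravel(); X=X[:3]/X[3]
    print('wrist',pa,'scene',w2f(ray(t,b[0],b[1],.055)),'tri',w2f(X))
# initial scene picture
s0=cv2.imread('pics/scene.png')[:,:,::-1].copy()
print('initial',[w2f(ray(t,b[0],b[1],.055)) for b in blobs(s0,onleaf(t,-.16,0),5)])
E
python3 tri.py
```

```text
[(np.float64(288.9), np.float64(130.5), np.float64(125.0)), (np.float64(351.1), np.float64(145.3), np.float64(253.0)), (np.float64(280.7), np.float64(183.7), np.float64(158.0))] [(np.float64(320.2), np.float64(240.8), np.float64(27.0)), (np.float64(340.1), np.float64(253.2), np.float64(21.0)), (np.float64(323.2), np.float64(273.7), np.float64(42.0))]
wrist [0.0761 0.0346 0.055 ] scene [0.078  0.0354 0.055 ] tri [0.0774 0.0353 0.0547]
wrist [ 0.0612 -0.0299  0.055 ] scene [ 0.0634 -0.0287  0.055 ] tri [ 0.0629 -0.0293  0.0558]
wrist [0.0213 0.0449 0.055 ] scene [0.0228 0.047  0.055 ] tri [0.0232 0.0447 0.0592]
initial [array([-0.1101,  0.0498,  0.055 ]), array([-0.0548,  0.04  ,  0.055 ]), array([-0.0699, -0.0254,  0.055 ])]
```

The drop is confirmed. The triangulated mark heights fall towards the leading end (59.2, 55.8, 54.7 mm), all three marks shifted the same 133 mm, and both sides are down. Now for the keeper. I'll pre-position on the peg's +x side at a reported z of 0.045, which is a true height of about 0.07.

>>> {"name": "servo_tool", "arguments": {"targets": [{"offset": [0.03,0.02,-0.01],"dr": [0,0,0]},{"offset": [0.06,0.04,-0.01],"dr": [0,0,0]},{"offset": [0.09,0.06,-0.01],"dr": [0,0,0]},{"offset": [0.12,0.08,-0.01],"dr": [0,0,0]},{"offset": [0.15,0.1,-0.01],"dr": [0,0,0]},{"offset": [0.18,0.12,-0.01],"dr": [0,0,0]},{"offset": [0.207,0.137,0],"dr": [0,0,0]},{"offset": [0.207,0.137,0.04],"dr": [0,0,0]},{"offset": [0.207,0.137,0.08],"dr": [0,0,0]},{"offset": [0.207,0.137,0.12],"dr": [0,0,0]},{"offset": [0.207,0.137,0.15],"dr": [0,0,0]},{"offset": [0.207,0.137,0.17],"dr": [0,0,0]},{"offset": [0.207,0.137,0.18],"dr": [0,0,0]},{"offset": [0.207,0.137,0.18],"dr": [0,0,0]},{"offset": [0.207,0.137,0.18],"dr": [0,0,0]}]}}

```text
time_s: 14.37
position: [0.4957, 0.2224, 0.0458]
tcp_rot: [[-0.587, 0.809, -0.0], [0.809, 0.587, -0.0], [0.0, -0.0, -1.0]]
force: [0.9, -0.8, 0.6]
opening: 0.009
grasp_force: 0.0
```

```bash
cat > kp.py <<'E'
from h import *
s=bot.read_state(); print(s['time_s'],w2f(s['position']),np.round(s['force'],1))
for n in('top','scene'):
    c=cap(n); im=c['color'].astype(int); m=((im[...,0]>im[...,1]+45)&(im[...,0]>im[...,2]+45)).astype(np.uint8)
    k,l,st,q=cv2.connectedComponentsWithStats(m)
    for i in range(1,k):
        if st[i,4]<6: continue
        f=w2f(ray(c,*q[i],.07))
        if abs(f[0]-.12)<.08 and abs(f[1]+.1)<.08:
            ys,xs=np.where(l==i); F=np.array([w2f(ray(c,x,y,.062)) for x,y in zip(xs,ys)]); print(n,st[i,4],'cent',f[:2],'x',F[:,0].min(),F[:,0].max(),'y',F[:,1].min(),F[:,1].max())
E
python3 kp.py
```

```text
14.3667 [ 0.1998 -0.1371  0.0458] [ 0.9 -0.8  0.6]
top 79 cent [ 0.1405 -0.125 ] x 0.133 0.1472 y -0.1526 -0.1016
scene 151 cent [ 0.1443 -0.1216] x 0.1331 0.1517 y -0.1464 -0.084
```

>>> {"name": "servo_tool", "arguments": {"targets": [{"offset": [-0.012,0,0],"dr": [0,0,0]},{"offset": [-0.024,0,0],"dr": [0,0,0]},{"offset": [-0.032,0.001,0],"dr": [0,0,0]},{"offset": [-0.037,0.001,0],"dr": [0,0,0]},{"offset": [-0.043,0.002,0],"dr": [0,0,0]},{"offset": [-0.049,0.003,0],"dr": [0,0,0]},{"offset": [-0.055,0.003,0],"dr": [0,0,0]},{"offset": [-0.061,0.003,0],"dr": [0,0,0]},{"offset": [-0.067,0.002,0],"dr": [0,0,0]},{"offset": [-0.074,0,0],"dr": [0,0,0]},{"offset": [-0.08,-0.003,0],"dr": [0,0,0]},{"offset": [-0.085,-0.006,0],"dr": [0,0,0]},{"offset": [-0.089,-0.011,0],"dr": [0,0,0]},{"offset": [-0.094,-0.015,0],"dr": [0,0,0]},{"offset": [-0.097,-0.02,0],"dr": [0,0,0]},{"offset": [-0.1,-0.024,0],"dr": [0,0,0]},{"offset": [-0.1,-0.026,0],"dr": [0,0,0]},{"offset": [-0.1,-0.026,0],"dr": [0,0,0]}]}}

```text
time_s: 15.97
position: [0.5327, 0.1256, 0.046]
tcp_rot: [[-0.588, 0.809, 0.0], [0.809, 0.588, -0.001], [-0.001, -0.0, -1.0]]
force: [-0.2, 0.4, 0.8]
opening: 0.004
grasp_force: 0.1
```

```bash
python3 kp.py
```

```text
15.9667 [ 0.0997 -0.1102  0.046 ] [-0.2  0.4  0.8]
scene 55 cent [ 0.1388 -0.0954] x 0.1273 0.1517 y -0.0993 -0.0828
```

>>> {"name": "servo_tool", "arguments": {"targets": [{"offset": [0,-0.001,0],"dr": [0,0,0]},{"offset": [0,-0.002,0],"dr": [0,0,0]},{"offset": [0,-0.003,0],"dr": [0,0,0]},{"offset": [0,-0.003,0],"dr": [0,0,0]}]}}

```text
time_s: 16.4
position: [0.5306, 0.1245, 0.0459]
tcp_rot: [[-0.588, 0.809, 0.001], [0.809, 0.588, -0.0], [-0.001, 0.0, -1.0]]
force: [1.4, 0.8, -0.1]
opening: 0.005
grasp_force: 0.5
```

```bash
python3 kp.py
```

```text
16.4 [ 0.1001 -0.1078  0.0459] [ 1.4  0.8 -0.1]
scene 56 cent [ 0.1391 -0.0947] x 0.1273 0.1519 y -0.0988 -0.0828
```

>>> {"name": "servo_tool", "arguments": {"targets": [{"offset": [0,-0.001,0],"dr": [0,0,0]},{"offset": [0,-0.002,0],"dr": [0,0,0]},{"offset": [0,-0.003,0],"dr": [0,0,0]},{"offset": [0,-0.003,0],"dr": [0,0,0]}]}}

```text
time_s: 16.83
position: [0.5303, 0.124, 0.0461]
tcp_rot: [[-0.587, 0.81, 0.005], [0.81, 0.587, 0.002], [-0.001, 0.005, -1.0]]
force: [4.8, 4.5, -3.9]
opening: 0.004
grasp_force: 3.4
```

```bash
python3 kp.py
```

```text
16.8333 [ 0.0999 -0.1073  0.0461] [ 4.8  4.5 -3.9]
scene 57 cent [ 0.1389 -0.0946] x 0.1273 0.1519 y -0.0988 -0.0828
```

The keeper is against its stop (~6.6 N, no further motion). Backing off and rising.

>>> {"name": "servo_tool", "arguments": {"targets": [{"offset": [0,0.006,0],"dr": [0,0,0]},{"offset": [0,0.018,0],"dr": [0,0,0]},{"offset": [0,0.035,0],"dr": [0,0,0]},{"offset": [0,0.04,-0.03],"dr": [0,0,0]},{"offset": [0,0.04,-0.07],"dr": [0,0,0]},{"offset": [0,0.04,-0.11],"dr": [0,0,0]},{"offset": [0,0.04,-0.15],"dr": [0,0,0]},{"offset": [-0.03,0.02,-0.18],"dr": [0,0,0]},{"offset": [-0.06,0,-0.19],"dr": [0,0,0]},{"offset": [-0.09,-0.02,-0.19],"dr": [0,0,0]},{"offset": [-0.11,-0.05,-0.19],"dr": [0,0,0]},{"offset": [-0.11,-0.08,-0.19],"dr": [0,0,0]},{"offset": [-0.11,-0.11,-0.19],"dr": [0,0,0]},{"offset": [-0.11,-0.11,-0.19],"dr": [0,0,0]},{"offset": [-0.11,-0.11,-0.19],"dr": [0,0,0]}]}}

```text
time_s: 18.18
position: [0.5015, -0.0313, 0.2356]
tcp_rot: [[-0.586, 0.81, -0.003], [0.81, 0.586, 0.001], [0.002, -0.002, -1.0]]
force: [0.8, -0.4, -0.4]
opening: 0.005
grasp_force: 0.0
```

```bash
python3 kp.py; python3 tri.py; python3 - <<'E'
from h import *
c=cap('wrist'); im=c['color'].astype(int); m=((im[...,0]>im[...,1]+45)&(im[...,0]>im[...,2]+45)).astype(np.uint8)
ys,xs=np.where(m); F=np.array([w2f(ray(c,x,y,.062)) for x,y in zip(xs,ys)]); F=F[(abs(F[:,0]-.12)<.08)&(abs(F[:,1]+.1)<.07)]
print(len(F),F.min(0),F.max(0)); (ce,wh,a)=cv2.minAreaRect(F[:,:2].astype(np.float32)); print(ce,wh,a)
arm=F[(F[:,0]>.11)&(F[:,0]<.135)]; print('arm slope deg',np.degrees(np.polyfit(arm[:,0],arm[:,1],1)[0]))
E
```

```text
18.1833 [-0.0088  0.0073  0.2356] [ 0.8 -0.4 -0.4]
top 93 cent [ 0.1112 -0.0925] x 0.0873 0.135 y -0.1055 -0.0856
scene 34 cent [ 0.095  -0.0791] x 0.0873 0.1002 y -0.0827 -0.0686
scene 154 cent [ 0.1215 -0.0946] x 0.089 0.1519 y -0.0988 -0.0825
[(np.float64(294.1), np.float64(128.7), np.float64(117.0)), (np.float64(354.5), np.float64(143.2), np.float64(240.0)), (np.float64(285.8), np.float64(180.9), np.float64(152.0))] [(np.float64(320.1), np.float64(240.5), np.float64(28.0)), (np.float64(340.1), np.float64(253.2), np.float64(21.0)), (np.float64(323.2), np.float64(273.7), np.float64(42.0))]
wrist [0.076  0.0346 0.055 ] scene [0.078  0.0354 0.055 ] tri [0.0773 0.0353 0.0547]
wrist [ 0.0612 -0.0299  0.055 ] scene [ 0.0634 -0.0287  0.055 ] tri [ 0.0628 -0.0292  0.0556]
wrist [0.021 0.045 0.055] scene [0.0222 0.0473 0.055 ] tri [0.0227 0.0448 0.0596]
initial [array([-0.1101,  0.0498,  0.055 ]), array([-0.0548,  0.04  ,  0.055 ]), array([-0.0699, -0.0254,  0.055 ])]
1058 [ 0.0864 -0.1079  0.062 ] [ 0.1496 -0.0819  0.062 ]
(0.11832057684659958, -0.09406965970993042) (0.06331413239240646, 0.025454675778746605) 3.4165854454040527
arm slope deg -0.38547703001258266
```

The keeper lies along the rail (0.4° off) over the notch, the leaf hasn't moved, and the arm is clear. Handing in.

```bash
python3 -c "
from rig import ticket
print(ticket.hand_in())"
```

```text
the job is handed in; nothing more can be done
None
```

I handed the job in at about 18 s: the leaf's leading pins are dropped in both notches, the keeper is closed against its stop over the pin, and the arm is clear and touching nothing.

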